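# Set the viewer's magnification and hold its focus lever at the fourth click

## Task

On the wooden lens viewer, turn the round magnification collar until its pointer clicks in at 5 and let go of it; then swing the steel focus lever away from its stop by exactly four clicks, counting them by feel and never going on to the fifth. The lever springs back when released, so finish while still holding it at the fourth click, with the collar left at 5 and the loose things on the bench where they were.

Things in the scene. Friction and masses are not known exactly. Their poses are not given: they have to be found in the camera images.
- viewer: The lens viewer: a dark wooden box fixed to the bench, 170 (its x) by 300 (its y) by 60 mm high, with its collar at the -y end and lever at the +y end of its top. Origin at the centre of its underside, on the bench; z up. It stands somewhere else, with another yaw, each time. Bare top between collar and lever, apart from the loupe standing there.
- collar_axis (a point): Point on the collar's vertical turning axis, 21 mm above the viewer's top, at half the height of its grip; at (-10, -75, 81) mm in the viewer's frame. It turns with the collar.
- collar: The magnification collar: an upright black ribbed cylinder with a glass lens in its top, 44 mm in diameter, its grip from 4 to 38 mm above the viewer's top; nothing stands within 60 mm of its axis. Origin on its axis at the viewer's top. A white pointer on its thin metal skirt (57 mm diameter) points to the printed scale.
- collar_pointer (a point): Tip of the white pointer, 30 mm from the collar's axis, 7.5 mm above the viewer's top. Number n of the scale lies, seen from the axis, at 80 - 20 n degrees from the viewer's +x towards its +y (number 5 at -20 degrees).
- collar_turn (a joint): Turn of the collar, rad: grows clockwise seen from above. It clicks into rest positions 0.349 rad (20 degrees) apart, the printed numbers 0 to 8: 0 at 0 rad, 5 at 1.745, 8 (end stop) at 2.793. Starts at 1, 2 or 3. A click takes about 0.1 N m; let go within 0.15 rad of a number, it settles onto it.
- lever_pivot (a point): Point on the lever's vertical pivot axis, 14 mm above the viewer's top (74 mm above the bench); at (0, 50, 74) mm in the viewer's frame. Seven raised brass marks round it, under the arm, show the lever's stop and clicks 1 to 6.
- lever: The focus lever: a flat steel arm, top 17 mm above the viewer's top; at its free end an upright steel post, 14 mm in diameter, 17 to 71 mm above the viewer's top, 85 mm from the pivot axis. Origin on that axis at the viewer's top. The post can be gripped from above or pushed; 60 mm round its path is free at its height.
- post_top (a point): Centre of the post's top end, 71 mm above the viewer's top (131 mm above the bench). At the stop the arm points 125 degrees from the viewer's +x towards its +y, so the post first travels towards the viewer's +x.
- lever_turn (a joint): Turn of the lever, rad: 0 at its stop (start), growing clockwise seen from above. Clicks are 0.1745 rad apart, 14.8 mm of post travel: the fourth at 0.698, end stop 1.134. A spring drives it back to 0 when let go. The push needed at the post runs from 5.5 N just off the stop down to 2 N as the first click comes, then jumps back up as it drops in; 7.5 to 3 N about the fourth.
- loupe: Brass eye loupe, 36 mm wide, 28 mm tall, standing on the viewer's top between collar and lever. Bystander. Origin at the centre of its underside.
- screwdriver: Screwdriver, 150 mm long, lying on the bench in front of the viewer. Bystander. Origin at its underside.
- jar: Amber glass jar, 52 mm wide, 60 mm tall, behind the viewer. Bystander. Origin at the centre of its underside.
- piece_a: Big wooden jigsaw piece, about 58 by 50 by 8 mm, flat on the bench behind the viewer. Bystander. Origin at the centre of its underside.
- piece_b: Big wooden jigsaw piece, about 58 by 50 by 8 mm, flat on the bench in front of the viewer. Bystander. Origin at the centre of its underside.
- mug: White mug, 76 mm wide, 90 mm tall, to the right of the viewer. Bystander. Origin at the centre of its underside.
- notebook: Grey notebook, 130 by 90 by 14 mm, to the left of the viewer. Bystander. Origin at the centre of its underside.

How it is judged:
By the outcome, as a careful person would: the job done as asked, in the order asked, and still so for the second after the job is handed in, while the arm keeps its last pose, push and grip.
It also fails if it takes over 61 s, if anything falls off the work surface, if the arm or the gripper's body presses on something with over 40 N, if the wrist force passes 120 N, or if a joint passes its speed limit or range.

## Robot

A 6-joint arm with a two-finger parallel gripper is mounted at the origin on the work surface. World frame = base frame: x ahead of the robot, y to its left, z up, the work surface at z = 0. Lengths are in mm, angles in rad, forces in N, time in s.
With the tool pointing down it reaches from about 300 to 775 mm from the base axis. Payload 14.6 kg.
Tool frame: the origin (TCP) lies between the finger pads; the fingertips stand 25 mm ahead of it and the grasp point (between the pads) lies 6 mm ahead of it; z points along the fingers, x is the direction in which the jaws open and shut, and the axes are right-handed (so a half turn about z gives the same grasp; the last joint's range is limited). The gripper opens to 94 mm and grips with 3 to 60 N. Pads are 16 mm wide; open, the fingers measure 119 mm over their backs; the gripper's body (75 mm by 177 mm) begins 78 mm behind the grasp point.
Start: joints at [-1.382, 0.3, 1.521, -0, 1.321, -0.067], TCP at [139.154, -532.095, 230.446] pointing down, gripper open.
Joint ranges: [-3.03, 3.03], [-0.79, 2.21], [0.23, 2.52], [-1.04, 4.18], [0, 3.07], [-2.55, 2.55]. Speed limits (rad/s): [2.22, 2.22, 2.57, 3.14, 3.14, 3.14].

## Interface

Orientations are given as [roll, pitch, yaw] about the fixed x, y, z axes, in that order (R = Rz(yaw) Ry(pitch) Rx(roll)).
In Python, from cell import manip gives the robot as it stands.
- The arm moves only by the tool apply_moves, never from a script. Its argument "series" is a list of rows, each a list of 3 entries, a list of its own where there are three numbers: the shift along the world's x, y, z in cm, then the turn, a rotation vector about the world's x, y, z in rad, then the opening in per cent of the stroke, from 0 (shut) to 100 (fully open). A call has exactly 10 rows; each row is the pose to reach, as a shift and turn from the pose commanded when the call began; what a row does not reach only later rows make up. A row lasts 1/8 s, in which the tool goes at most 62.5 mm and 10.7 degrees, less where a joint would pass 70% of its speed; a pose out of reach is approached as far as the arm can. A call with a gripper value outside its range is refused whole. The fingers move at their own pace and stop on an object; "grip_force" is the grip in N (left out, the last holds). Time passes only in rows, so rows that repeat a pose let the fingers close, or fill a call up. It gives the time, the measured TCP pose, the force and the opening at its end, in the units of the state.
- manip.read_state(): the state, without advancing time (a new reading comes with each control period).
- manip.camera(name): name is "side" or "top"; returns (picture, depth): 400x640x3 uint8, red, green, blue; 400x640 float32, mm along the optical axis (not along the pixel's ray), 0 where there is no reading.
- manip.camera_info(name): a dict with "intrinsics" (3x3 intrinsics, pixels), "dist" ([k1, k2, p1, p2, k3] as OpenCV has them; the pictures are not rectified), "extrinsics" (4x4, takes a point from world to camera coordinates). Camera axes: x right, y down, z forward; pixel columns grow to the right and rows downward; lengths in mm; the calibration is good to about 2 mm. A picture is of the moment at which its call begins. camera_info takes no time and is no camera call.
- manip.sign_off(): hands the job in, once; it reports no verdict.
The state is a dict: "clock": time; "joints": joint angles; "qd": joint speeds; "effort": joint torques, N m; "eef_pos": TCP position; "eef_rot": TCP orientation; "wrist_force": force on the tool from outside, world axes, zero at the start; "moment": the same for the moment, N m; "finger_gap": finger opening in mm.
Only numpy, scipy, OpenCV 4.12 (cv2) and the standard library are available. Lean on these libraries where they do the work, as an engineer would, in place of code of your own. Each camera call takes 0.05 s, during which the arm holds its last target.

## Working session

There is one attempt and no reset: what is moved stays moved. The work goes in short steps, Python scripts to look and compute and a tool call to move; the robot and the scene stay as the last step left them, time stands still between calls to the robot, and variables do not carry over. Pictures are saved under pics/ and viewed, and the job is handed in when it is done.

Besides the shell and the picture viewer there is one more tool, called after "Request:" as name([rows], argument=value, ...), one row to a line, values as JSON. apply_moves: Moves the arm, as the interface text tells. Its arguments: {"type":"object","properties":{"series":{"type":"array","items":{"type":"array"}},"grip_force":{"type":"number"}},"required":["series"]}

```bash
mkdir -p pics; ls
python3 - <<'E'
from cell import manip
import cv2,numpy as np
s=manip.read_state();print(s)
for n in("top","side"):
    im,d=manip.camera(n);np.savez(f"pics/{n}0.npz",im=im,d=d)
    cv2.imwrite(f"pics/{n}0.png",im[:,:,::-1]);i=manip.camera_info(n);print(n,i)
E
```

```text
pics
{'clock': 0.0, 'joints': array([-1.38160874e+00,  3.00488727e-01,  1.52155556e+00,  1.61352242e-05,
        1.32073234e+00, -6.66244713e-02]), 'qd': array([ 1.13850322e-03, -3.64589081e-04, -3.33893702e-04, -5.15386158e-05,
        1.80932016e-04, -7.56839090e-04]), 'effort': array([ 1.61788084e-03, -5.31808913e+01, -3.52738202e+01,  7.08793220e-02,
        2.43961177e-02, -9.20255206e-05]), 'eef_pos': array([ 139.11131578, -531.87711018,  229.88745044]), 'eef_rot': array([-3.14149824e+00,  1.18030117e-03, -1.31498822e+00]), 'wrist_force': array([-0.14618996,  0.15028111, -1.28256642]), 'moment': array([-0.00228953,  0.02219594, -0.04627314]), 'finger_gap': 94.00561451173864}
top {'intrinsics': array([[434.12558817,   0.        , 319.2918679 ],
       [  0.        , 434.12558817, 203.11304437],
       [  0.        ,   0.        ,   1.        ]]), 'dist': array([0.02593567, 0.        , 0.        , 0.        , 0.        ]), 'extrinsics': array([[-2.34815212e-03, -9.99983128e-01,  5.31310071e-03,
         1.94046638e+01],
       [-9.96297199e-01,  1.88279894e-03, -8.59554961e-02,
         5.95549902e+02],
       [ 8.59440424e-02, -5.49526393e-03, -9.96284811e-01,
         1.24430965e+03],
       [ 0.00000000e+00,  0.00000000e+00,  0.00000000e+00,
         1.00000000e+00]])}
side {'intrinsics': array([[495.75422391,   0.        , 314.89291521],
       [  0.        , 495.75422391, 192.58628693],
       [  0.        ,   0.        ,   1.        ]]), 'dist': array([-0.00539522,  0.        ,  0.        ,  0.        ,  0.        ]), 'extrinsics': array([[-8.37605969e-01, -5.46192215e-01,  9.50285639e-03,
         5.04920551e+02],
       [-3.33206036e-01,  4.97044214e-01, -8.01199592e-01,
         2.77285664e+02],
       [ 4.32885640e-01, -6.74255970e-01, -5.98321743e-01,
         1.51231397e+03],
       [ 0.00000000e+00,  0.00000000e+00,  0.00000000e+00,
         1.00000000e+00]])}
```

View pics/top0.png

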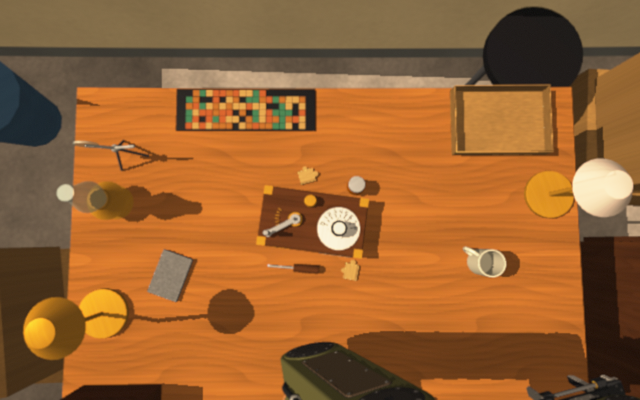

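View pics/side0.png

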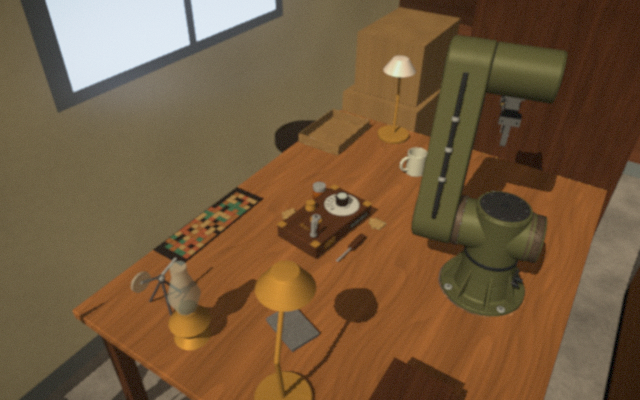

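The top view shows the viewer centred at about (315,222): the collar dial is at (339,228), the lever at (283,225), and the loupe at (311,200). I'll zoom in next.

Run:
```python
import cv2,numpy as np
im=np.load("pics/top0.npz")["im"][:,:,::-1]
cv2.imwrite("pics/topz.png",cv2.resize(im[172:272,250:390],None,fx=5.6,fy=5.6,interpolation=cv2.INTER_CUBIC))
im=np.load("pics/side0.npz")["im"][:,:,::-1]
cv2.imwrite("pics/sidez.png",cv2.resize(im[170:270,260:400],None,fx=5.6,fy=5.6,interpolation=cv2.INTER_CUBIC))
```

```text
(no output)
```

View pics/topz.png

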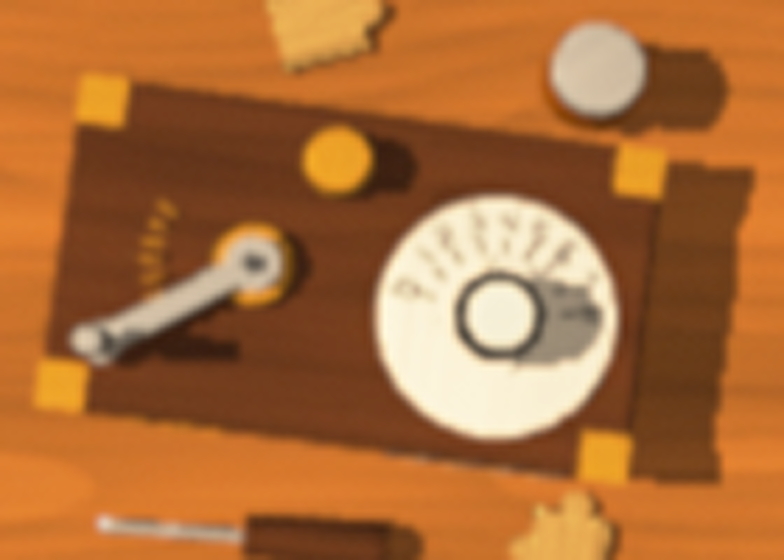

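View pics/sidez.png

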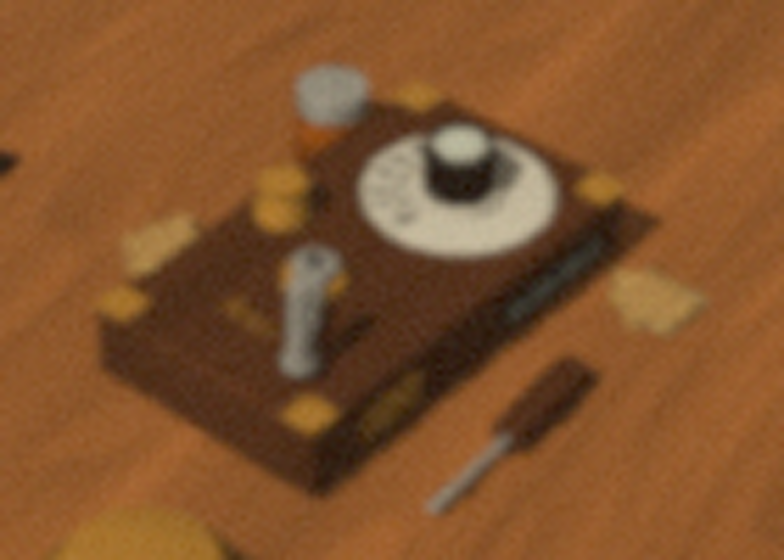

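```bash
cat > h.py <<'E'
import cv2,numpy as np
from cell import manip
def ray(n,uv,z):
    i=manip.camera_info(n);K,D,T=i["intrinsics"],i["dist"],i["extrinsics"]
    p=cv2.undistortPoints(np.array(uv,float).reshape(-1,1,2),K,D).reshape(-1,2)
    d=np.c_[p,np.ones(len(p))]@T[:3,:3]; o=-T[:3,:3].T@T[:3,3]
    return o+d*((z-o[2])/d[:,2])[:,None]
def proj(n,P):
    i=manip.camera_info(n);T=i["extrinsics"]
    r,_=cv2.Rodrigues(T[:3,:3]);return cv2.projectPoints(np.array(P,float).reshape(-1,1,3),r,T[:3,3],i["intrinsics"],i["dist"])[0].reshape(-1,2)
E
python3 - <<'E'
from h import *
for n,box in(("top",(250,172,390,272)),("side",(260,170,400,270))):
    im=np.load(f"pics/{n}0.npz")["im"]
    x0,y0,x1,y1=box
    hsv=cv2.cvtColor(im,cv2.COLOR_RGB2HSV)
    m=np.zeros(im.shape[:2],np.uint8)
    lo,hi=((17,150,150),(30,255,255)) if n=="top" else ((14,120,110),(30,255,255))
    m[y0:y1,x0:x1]=cv2.inRange(hsv,lo,hi)[y0:y1,x0:x1]
    k,l,st,c=cv2.connectedComponentsWithStats(m)
    for a,b in zip(st[1:],c[1:]):
        if a[4]>12: print(n,a,b,ray(n,b,60)[0,:2].round(1))
    w=np.zeros_like(m); w[y0:y1,x0:x1]=cv2.inRange(hsv,(0,0,150 if n=="top" else 110),(40,110,255))[y0:y1,x0:x1]
    cs,_=cv2.findContours(w,cv2.RETR_EXTERNAL,cv2.CHAIN_APPROX_NONE)
    for c in cs:
        if cv2.contourArea(c)>60:
            e=cv2.fitEllipse(c);print("white",e,ray(n,e[0],60)[0,:2])
E
```

```text
top [298 172  20  12 170] [306.75882353 176.34705882] [669.5  54. ]
top [264 186   9   8  63] [267.80952381 189.47619048] [631.9 165. ]
top [304 195  12  11 107] [309.69158879 200.10280374] [601.3  45.6]
top [360 198   9   9  66] [363.8030303  202.33333333] [ 594.6 -108.4]
top [257 236   8   9  65] [260.47692308 240.43076923] [487.3 184.5]
top [354 250   8   8  63] [357.55555556 253.44444444] [450.1 -89.1]
top [342 261  17  11 126] [350.3968254  267.06349206] [412.1 -68.6]
white ((283.60595703125, 224.14610290527344), (8.09107780456543, 43.21674346923828), 63.513694763183594) [533.02800684 119.53242665]
white ((338.1674499511719, 228.21311950683594), (42.67536163330078, 43.15028762817383), 136.94908142089844) [521.17858681 -34.95252282]
white ((356.3177490234375, 183.74977111816406), (15.088784217834473, 15.797405242919922), 73.78843688964844) [647.95253361 -87.59157713]
side [265 170  18   7  36] [273.08333333 172.75      ] [828.8 -56.3]
side [293 170  11   9  33] [298.09090909 172.6969697 ] [ 750.6 -109.3]
side [303 170   7   6  13] [306.38461538 172.53846154] [ 725.2 -127.7]
side 
[... 2786 characters left out ...]
.61111111 264.55555556] [565.  351.2]
side [365 261  10   9  27] [369.18518519 264.88888889] [295.8 173.6]
side [333 264  10   6  20] [336.55 266.4 ] [374.1 233.3]
side [355 264   9   6  17] [359.52941176 266.76470588] [316.1 196.6]
side [376 264   8   6  14] [379.5        266.42857143] [267.  162.2]
white ((314.2428283691406, 223.3017120361328), (7.4485578536987305, 23.061107635498047), 11.495203018188477) [538.23775389 104.00956482]
white ((341.2972412109375, 204.19464111328125), (22.40133285522461, 35.41442108154297), 92.65254211425781) [516.11864709 -34.0004808 ]
white ((318.59033203125, 186.2707061767578), (9.476277351379395, 12.69063949584961), 76.751953125) [638.98493895 -79.09110751]
```

Run:
```python
from h import *
o=[]
for n in("top","side"):
    c=proj(n,[521,-35,64])[0];print(n,c)
    ims=[manip.camera(n)[0].astype(float) for _ in range(6)]
    im=np.mean(ims,0)
    np.save(f"pics/{n}avg.npy",im)
    x,y=map(int,c.round())
    cr=im[y-26:y+26,x-26:x+26].clip(0,255).astype(np.uint8)
    g=cv2.cvtColor(cr,cv2.COLOR_RGB2BGR)
    lo=120 if n=="top" else 60
    g=cv2.normalize(g,None,0,255,cv2.NORM_MINMAX)
    o.append(cv2.resize(g,(400,400),interpolation=cv2.INTER_CUBIC))
cv2.imwrite("pics/dial.png",np.hstack(o))
```

```text
top [338.25357182 228.2362577 ]
side [340.28296377 202.65913251]
```

View pics/dial.png

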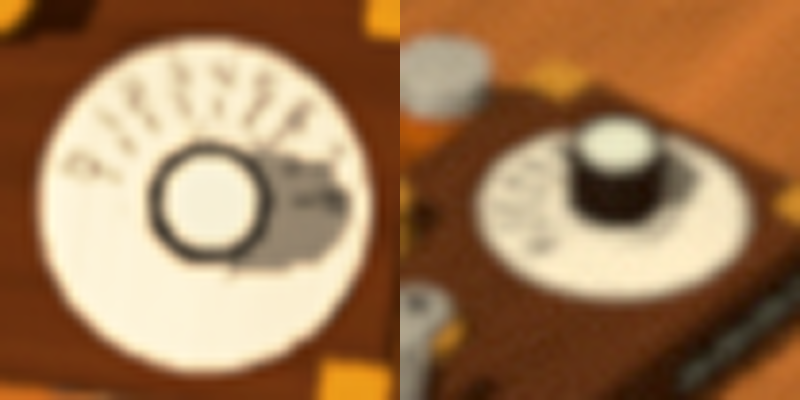

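The dial, numbers 0–7 and the shadow show in the top view, but the pointer is washed out. I'll stretch the highlights in a polar unwrap about the axis.

Run:
```python
from h import *
yaw=-0.135
for n in("top","side"):
    im=np.load(f"pics/{n}avg.npy").astype(np.float32)
    th=np.radians(np.arange(110,-120,-1)); r=np.arange(20,62,0.5)
    R,TH=np.meshgrid(r,th,indexing="ij")
    off=np.array([0,0]) if n=="top" else np.array([-4,1])
    P=np.c_[(521+off[0]+R*np.cos(TH+yaw)).ravel(),(-35+off[1]+R*np.sin(TH+yaw)).ravel(),np.where(R<32,65,60).ravel()]
    uv=proj(n,P).astype(np.float32).reshape(R.shape+(2,))
    w=cv2.remap(im,uv[...,0],uv[...,1],cv2.INTER_CUBIC)
    lo=np.percentile(w,30 if n=="top" else 25);hi=w.max()
    outs=[]
    g=np.clip((w-lo)/(hi-lo),0,1)*255
    g=cv2.resize(g[::-1,:,::-1].astype(np.uint8),(780,270),interpolation=cv2.INTER_LINEAR)
    for d in range(-100,101,20):
        x=int((110-d)/230*780);cv2.line(g,(x,262),(x,269),(0,0,255),1)
    cv2.imwrite(f"pics/pol_{n}.png",g);print(lo,hi)
a=cv2.imread("pics/pol_top.png");b=cv2.imread("pics/pol_side.png");cv2.imwrite("pics/pol.png",np.vstack([a,b]))
```

```text
165.06557 257.43655
100.18326 198.80734
```

View pics/pol.png

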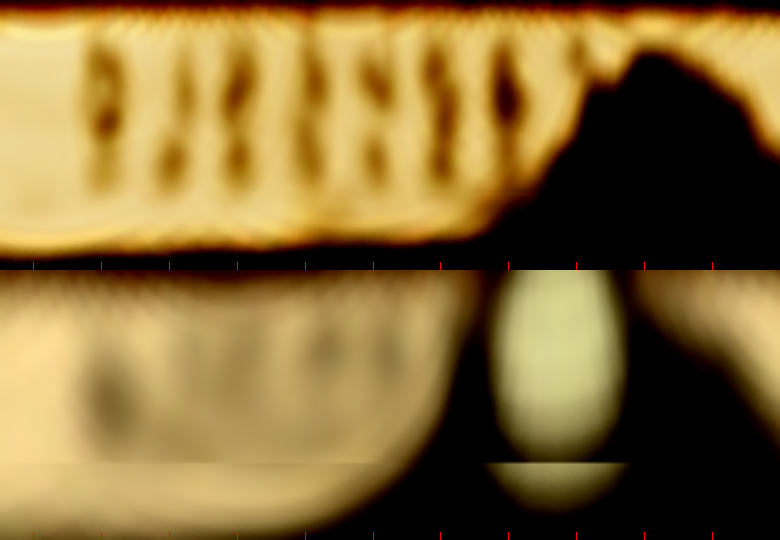

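Run:
```python
from h import *
yaw=-0.135
im=np.mean([manip.camera("top")[0].astype(np.float32) for _ in range(4)]+[np.load("pics/topavg.npy")]*6,0).astype(np.float32)
th=np.arange(180,-181,-10); r=np.array([25,26.5,28,29.5,31,33])
for ch in(0,2):
  print("ch",ch)
  for t in th:
    a=np.radians(t)+yaw
    uv=proj("top",np.c_[521+r*np.cos(a),-35+r*np.sin(a),np.full(6,65)]).astype(np.float32)
    v=cv2.remap(im[...,ch],uv[:,0].copy(),uv[:,1].copy(),cv2.INTER_LINEAR).ravel()
    print(t,v.round(0).astype(int))
```

```text
ch 0
180 [249 250 251 251 251 251]
170 [242 251 251 251 251 251]
160 [246 250 251 251 251 251]
150 [248 250 251 251 251 251]
140 [248 250 251 251 251 251]
130 [248 250 251 251 251 251]
120 [246 250 251 251 251 251]
110 [247 250 251 251 251 251]
100 [249 251 250 249 249 249]
90 [247 252 251 251 250 250]
80 [247 250 251 250 247 240]
70 [242 251 251 250 250 249]
60 [238 248 250 250 245 235]
50 [232 247 250 250 250 249]
40 [237 247 251 248 245 235]
30 [240 247 250 250 250 249]
20 [220 240 245 247 243 238]
10 [210 234 238 241 243 246]
0 [212 240 244 246 242 235]
-10 [222 238 247 247 247 247]
-20 [206 236 242 245 238 229]
-30 [181 209 217 226 229 241]
-40 [132 150 168 180 196 211]
-50 [127 144 152 159 164 175]
-60 [124 145 149 149 141 132]
-70 [123 138 152 153 154 151]
-80 [118 136 148 148 144 133]
-90 [134 145 154 154 154 154]
-100 [134 149 154 155 155 155]
-110 [129 144 153 154 155 154]
-120 [137 150 154 154 153 159]
-130 [137 151 163 169 190 218]
-140 [150 174 202 227 238 249]
-150 [188 212 227 242 247 251]
-160 [238 244 246 247 249 250]
-170 [249 250 251 250 250 250]
-180 [249 250 251 
[... 425 characters left out ...]
12 209]
40 [185 203 211 207 199 183]
30 [186 200 210 211 211 208]
20 [162 183 191 195 191 184]
10 [158 178 185 191 195 200]
0 [162 187 196 201 194 184]
-10 [167 188 200 203 203 203]
-20 [155 181 191 197 188 175]
-30 [134 156 164 170 175 190]
-40 [100 114 127 135 147 157]
-50 [ 97 110 116 121 124 131]
-60 [ 95 111 114 114 108 101]
-70 [ 94 106 116 118 118 116]
-80 [ 90 104 113 113 110 102]
-90 [102 111 117 118 117 117]
-100 [102 114 117 119 118 118]
-110 [ 99 110 117 118 118 118]
-120 [104 114 117 117 117 121]
-130 [105 115 123 128 143 163]
-140 [114 131 151 171 187 205]
-150 [141 157 174 194 204 213]
-160 [187 196 201 205 210 213]
-170 [203 209 214 214 215 215]
-180 [203 210 215 216 216 217]
```

Numbers 0–7 sit where the frame predicts, and a weak dip near 20° suggests the pointer is at 3. I'll confirm that later with a before/after difference image. Pose estimate: viewer centre (541,38), yaw −0.135, collar axis (521,−35). Next I'll move above the collar.

Request:
apply_moves([
  [[3.8,5,-0.4],[0,0,0],100],
  [[7.6,10,-0.8],[0,0,0],100],
  [[11.4,15,-1.2],[0,0,0],100],
  [[15.3,20,-1.6],[0,0,0],100],
  [[19.1,25,-2],[0,0,0],100],
  [[22.9,30,-2.4],[0,0,0],100],
  [[26.7,35,-2.8],[0,0,0],100],
  [[30.6,40,-3.2],[0,0,0],100],
  [[34.4,45,-3.6],[0,0,0],100],
  [[38.2,49.7,-4],[0,0,0],100],
])

```text
clock: 2.15
eef_pos: [520.3, -35.6, 190.8]
eef_rot: [-3.141, -0.0, -1.315]
wrist_force: [0.4, -1.7, 0.2]
finger_gap: 94.1
```

Request:
apply_moves([
  [[0,0,0],[0,0,0],100],
  [[0,0,-1],[0,0,0],100],
  [[0,0,-2],[0,0,0],100],
  [[0,0,-3],[0,0,0],100],
  [[0,0,-4],[0,0,0],100],
  [[0,0,-4.5],[0,0,0],100],
  [[0,0,-4.5],[0,0,0],100],
  [[0,0,-4.5],[0,0,0],100],
  [[0,0,-4.5],[0,0,0],100],
  [[0,0,-4.5],[0,0,0],100],
])

```text
clock: 3.4
eef_pos: [519.3, -37.5, 145.8]
eef_rot: [-3.141, -0.0, -1.315]
wrist_force: [-0.1, 0.2, 0.8]
finger_gap: 93.9
```

Run:
```python
from h import *
s=manip.read_state();print(s['clock'],s['eef_pos'],s['eef_rot'],s['joints'],s['wrist_force'])
o=[]
for n,b in(("top",(270,150,410,290)),("side",(270,110,410,250))):
    im=manip.camera(n)[0][:,:,::-1]
    o.append(cv2.resize(im[b[1]:b[3],b[0]:b[2]],(400,400),interpolation=cv2.INTER_CUBIC))
cv2.imwrite("pics/b1.png",np.hstack(o))
```

```text
3.4 [519.25654312 -37.53042806 145.82120546] [-3.14131587e+00 -1.45084296e-04 -1.31491871e+00] [-1.42499345e-01  3.22504820e-01  1.69984640e+00 -2.92940892e-05
  1.11893004e+00  1.17243213e+00] [-0.14639357  0.23916746  0.79779326]
```

View pics/b1.png

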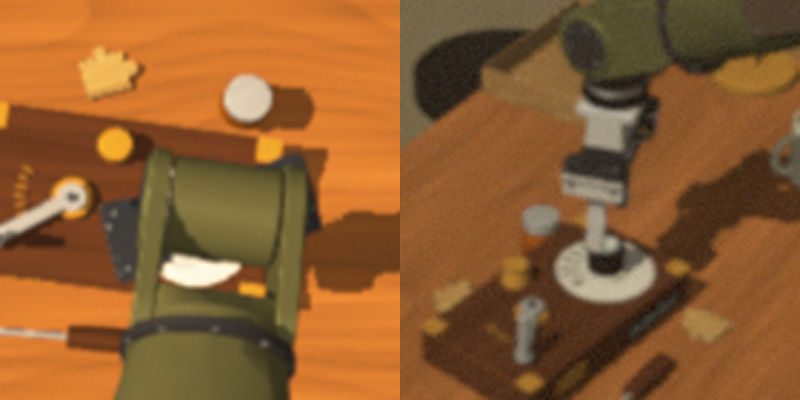

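Run:
```python
from h import *
for i in range(3):
    manip.camera("side")
    s=manip.read_state();print(s['clock'],s['eef_pos'],s['qd'].round(4))
```

```text
3.55 [519.20356914 -37.53507804 145.70273498] [-0.0012 -0.0008  0.     -0.0013 -0.0006 -0.0012]
3.6 [519.20353066 -37.53684321 145.68938531] [ 0.0009  0.0006 -0.0007  0.0003 -0.     -0.0001]
3.65 [519.19499945 -37.50932187 145.68163712] [ 0.0002  0.0004 -0.0001 -0.0009 -0.0009 -0.0002]
```

Request:
apply_moves([
  [[0.1,0.25,0],[0,0,0],100],
  [[0.1,0.25,-1],[0,0,0],100],
  [[0.1,0.25,-2],[0,0,0],100],
  [[0.1,0.25,-3],[0,0,0],90],
  [[0.1,0.25,-4],[0,0,0],80],
  [[0.1,0.25,-5],[0,0,0],70],
  [[0.1,0.25,-5.2],[0,0,0],62],
  [[0.1,0.25,-5.2],[0,0,0],56],
  [[0.1,0.25,-5.2],[0,0,0],56],
  [[0.1,0.25,-5.2],[0,0,0],56],
], grip_force=5)

```text
clock: 4.9
eef_pos: [520.3, -35.1, 94.0]
eef_rot: [-3.141, -0.0, -1.315]
wrist_force: [-0.1, -0.9, -0.8]
finger_gap: 52.4
```

Run:
```python
from h import *
s=manip.read_state();print(s['clock'],s['eef_pos'],s['wrist_force'],s['moment'],s['finger_gap'])
im=manip.camera("side")[0][:,:,::-1]
cv2.imwrite("pics/b2.png",cv2.resize(im[150:250,270:390],(720,600),interpolation=cv2.INTER_CUBIC))
```

```text
4.9 [520.32449042 -35.07395638  93.95064965] [-0.06308072 -0.9136337  -0.78678744] [-0.02542239 -0.00612067 -0.0098557 ] 52.38450091651079
```

View pics/b2.png

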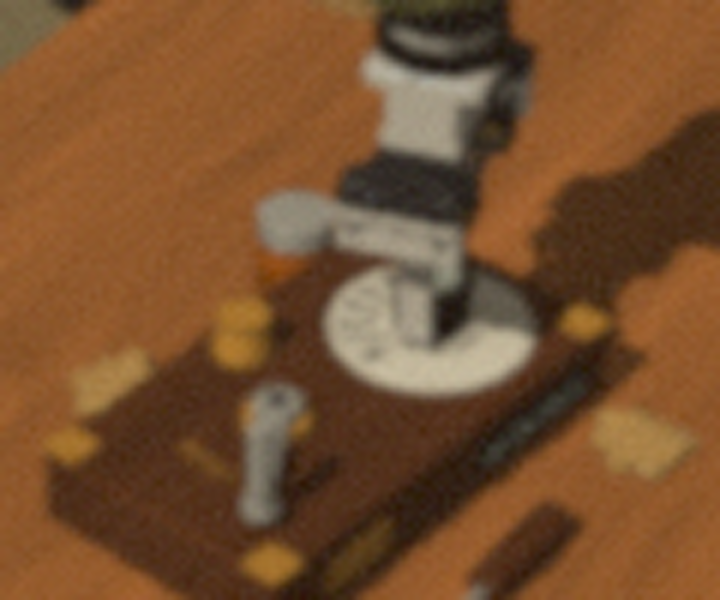

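The fingers straddle the collar at about (420,300), with no contact yet. I'll close gently and check the side force.

Request:
apply_moves([
  [[0,0,0],[0,0,0],52],
  [[0,0,0],[0,0,0],49],
  [[0,0,0],[0,0,0],46],
  [[0,0,0],[0,0,0],44],
  [[0,0,0],[0,0,0],42],
  [[0,0,0],[0,0,0],42],
  [[0,0,0],[0,0,0],42],
  [[0,0,0],[0,0,0],42],
  [[0,0,0],[0,0,0],42],
  [[0,0,0],[0,0,0],42],
], grip_force=5)

```text
clock: 6.2
eef_pos: [520.1, -34.8, 93.7]
eef_rot: [3.141, 0.0, -1.315]
wrist_force: [-2.1, 5.1, 1.9]
finger_gap: 44.0
```

Run:
```python
from h import *
s=manip.read_state();print(s['clock'],s['eef_pos'],s['wrist_force'],s['moment'],s['finger_gap'],s['joints'])
```

```text
6.2 [520.11830047 -34.82421891  93.65762009] [-2.08831683  5.05648937  1.92678412] [ 0.99446348  0.30373399 -0.03167682] 44.038539525379136 [-1.37276782e-01  3.95428294e-01  1.73820820e+00  3.82714663e-04
  1.00819524e+00  1.17747320e+00]
```

Request:
apply_moves([
  [[0,0.05,0],[0,0,0],42],
  [[-0.02,0.1,0],[0,0,0],42],
  [[-0.02,0.1,0],[0,0,0],42],
  [[-0.02,0.1,0],[0,0,0],42],
  [[-0.02,0.1,0],[0,0,0],42],
  [[-0.02,0.1,0],[0,0,0],42],
  [[-0.02,0.1,0],[0,0,0],42],
  [[-0.02,0.1,0],[0,0,0],42],
  [[-0.02,0.1,0],[0,0,0],42],
  [[-0.02,0.1,0],[0,0,0],42],
], grip_force=5)

```text
clock: 7.45
eef_pos: [520.1, -34.6, 93.7]
eef_rot: [-3.141, -0.001, -1.315]
wrist_force: [0.3, -5.3, 0.8]
finger_gap: 43.9
```

Request:
apply_moves([
  [[0.01,-0.05,0],[0,0,0],40],
  [[0.01,-0.05,0],[0,0,0],40],
  [[0.01,-0.05,0],[0,0,-0.06],40],
  [[0.01,-0.05,0],[0,0,-0.12],40],
  [[0.01,-0.05,0],[0,0,-0.18],40],
  [[0.01,-0.05,0],[0,0,-0.24],40],
  [[0.01,-0.05,0],[0,0,-0.3],40],
  [[0.01,-0.05,0],[0,0,-0.35],40],
  [[0.01,-0.05,0],[0,0,-0.35],40],
  [[0.01,-0.05,0],[0,0,-0.35],40],
], grip_force=15)

```text
clock: 8.7
eef_pos: [520.1, -35.0, 93.7]
eef_rot: [-3.141, -0.001, -1.665]
wrist_force: [-1.1, -6.7, 1.6]
finger_gap: 43.4
```

Run:
```python
from h import *
s=manip.read_state();print(s['clock'],s['eef_pos'],s['eef_rot'],s['wrist_force'],s['moment'],s['finger_gap'],s['joints'])
```

```text
8.7 [520.13005267 -35.0356417   93.68950853] [-3.14138309e+00 -8.21286556e-04 -1.66504017e+00] [-1.05694703 -6.73709345  1.55487291] [-1.24453143  0.13091869 -0.00825212] 43.40563085651288 [-1.37140182e-01  3.95239334e-01  1.73839450e+00 -9.59710188e-04
  1.00771444e+00  1.52841209e+00]
```

Request:
apply_moves([
  [[0,-0.03,0],[0,0,0],40],
  [[0,-0.03,0],[0,0,-0.06],40],
  [[0,-0.03,0],[0,0,-0.12],40],
  [[0,-0.03,0],[0,0,-0.18],40],
  [[0,-0.03,0],[0,0,-0.24],40],
  [[0,-0.03,0],[0,0,-0.3],40],
  [[0,-0.03,0],[0,0,-0.35],40],
  [[0,-0.03,0],[0,0,-0.35],40],
  [[0,-0.03,0],[0,0,-0.35],40],
  [[0,-0.03,0],[0,0,-0.35],40],
], grip_force=15)

```text
clock: 9.95
eef_pos: [520.0, -35.4, 93.7]
eef_rot: [-3.141, -0.001, -2.015]
wrist_force: [-1.6, -7.4, 1.1]
finger_gap: 43.6
```

Run:
```python
from h import *
s=manip.read_state();print(s['clock'],s['eef_pos'],s['eef_rot'],s['wrist_force'],s['moment'],s['finger_gap'],s['joints'])
```

```text
9.95 [520.01195196 -35.41038034  93.69889763] [-3.14132028e+00 -9.70221880e-04 -2.01498508e+00] [-1.62451908 -7.36287322  1.10256696] [-1.52601528  0.34429704  0.04240197] 43.60776430921228 [-1.37792750e-01  3.95184430e-01  1.73844832e+00 -1.19086645e-03
  1.00799318e+00  1.87782761e+00]
```

Yaw is now −2.015, exactly two clicks on, and the residual moment is about zero. I'll release, lift, and swing aside to check the pointer.

Request:
apply_moves([
  [[0,0,0],[0,0,0],60],
  [[0,0,0],[0,0,0],80],
  [[0,0,0],[0,0,0],90],
  [[0,0,0],[0,0,0],90],
  [[0,0,2],[0,0,0],90],
  [[0,0,5],[0,0,0],90],
  [[0,0,8],[0,0,0.15],90],
  [[0,0,11],[0,0,0.3],90],
  [[0,3,11.5],[0,0,0.48],90],
  [[0,8,11.5],[0,0,0.66],90],
], grip_force=15)

```text
clock: 11.2
eef_pos: [520.3, 45.4, 209.4]
eef_rot: [-3.14, -0.0, -1.351]
wrist_force: [0.3, 0.6, -0.3]
finger_gap: 85.0
```

Request:
apply_moves([
  [[0,3,0],[0,0,0.18],90],
  [[-0.2,6,0],[0,0,0.36],90],
  [[-0.4,8,0],[0,0,0.54],90],
  [[-0.6,10,0],[0,0,0.72],90],
  [[-0.8,11,0],[0,0,0.9],90],
  [[-1,11.8,0],[0,0,1.08],90],
  [[-1.1,11.8,0],[0,0,1.26],90],
  [[-1.1,11.8,0],[0,0,1.44],90],
  [[-1.1,11.8,0],[0,0,1.62],90],
  [[-1.1,11.8,0],[0,0,1.8],90],
])

```text
clock: 12.45
eef_pos: [509.0, 163.2, 208.6]
eef_rot: [-3.141, 0.0, 0.451]
wrist_force: [1.3, 0.4, -0.2]
finger_gap: 84.7
```

Run:
```python
from h import *
s=manip.read_state();print(s['clock'],s['eef_pos'],s['eef_rot'],s['wrist_force'],s['moment'],s['finger_gap'],s['joints'])
for n in("top","side"):
    im=np.mean([manip.camera(n)[0].astype(float) for _ in range(4)],0)
    np.save(f"pics/{n}avg2.npy",im)
a=np.load("pics/topavg.npy");b=np.load("pics/topavg2.npy")
sl=np.s_[200:256,312:368]
d=np.clip(128+(b-a)[sl]*4,0,255).astype(np.uint8)[:,:,::-1]
v=b[sl].astype(np.uint8)[:,:,::-1]
c=np.hstack([cv2.resize(q,(400,400),interpolation=cv2.INTER_CUBIC) for q in(v,np.ascontiguousarray(d))])
cv2.imwrite("pics/c1.png",c)
```

```text
12.45 [509.02160596 163.20527699 208.61431555] [-3.14149795e+00  9.10652334e-05  4.51007979e-01] [ 1.25900587  0.41198644 -0.17945473] [-0.0467626  -0.07117138 -0.02686791] 84.65175939462807 [ 2.41713248e-01  2.84465616e-01  1.59304228e+00  7.73206081e-05
  1.26419352e+00 -2.09318068e-01]
```

View pics/c1.png

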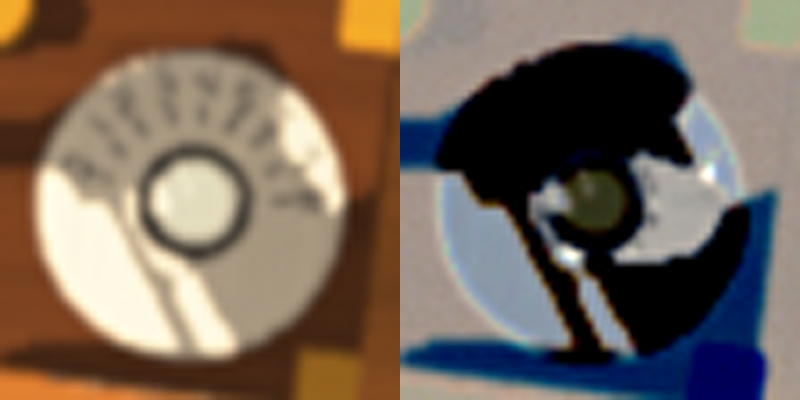

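The arm's shadow now covers the dial, so it is no longer saturated. I'll do a polar view with a stretched shadow range.

Run:
```python
from h import *
yaw=-0.135
o=[]
im=np.load("pics/topavg2.npy").astype(np.float32)
for lo,hi in((90,175),(135,165)):
    th=np.radians(np.arange(110,-120,-1)); r=np.arange(20,62,0.5)
    R,TH=np.meshgrid(r,th,indexing="ij")
    P=np.c_[(521+R*np.cos(TH+yaw)).ravel(),(-35+R*np.sin(TH+yaw)).ravel(),np.full(R.size,63)]
    uv=proj("top",P).astype(np.float32).reshape(R.shape+(2,))
    w=cv2.remap(im,uv[...,0],uv[...,1],cv2.INTER_CUBIC)[...,0]
    g=np.clip((w-lo)/(hi-lo),0,1)*255
    g=cv2.cvtColor(cv2.resize(g[::-1].astype(np.uint8),(780,270)),cv2.COLOR_GRAY2BGR)
    for d in range(-100,101,20):
        x=int((110-d)/230*780);cv2.line(g,(x,262),(x,269),(0,0,255),1)
    o.append(g)
cv2.imwrite("pics/pol2.png",np.vstack(o))
r=np.array([25,26,27,28,29,30,31,33])
for t in range(100,-111,-5):
    a=np.radians(t)+yaw
    uv=proj("top",np.c_[521+r*np.cos(a),-35+r*np.sin(a),np.full(8,65)]).astype(np.float32)
    print(t,cv2.remap(im[...,0],uv[:,0].copy(),uv[:,1].copy(),cv2.INTER_LINEAR).ravel().round(0).astype(int))
```

```text
100 [228 222 211 197 185 194 206 226]
95 [229 223 209 193 179 181 183 196]
90 [227 220 208 194 179 175 172 172]
85 [208 203 196 187 177 171 167 159]
80 [188 185 182 178 173 168 163 153]
75 [168 173 173 174 173 170 168 161]
70 [162 169 172 172 172 171 170 167]
65 [162 167 171 172 170 167 163 157]
60 [158 167 169 170 169 166 161 146]
55 [155 164 168 171 169 168 167 161]
50 [150 161 166 168 169 169 169 166]
45 [148 158 163 166 167 165 163 157]
40 [146 157 164 168 166 163 159 146]
35 [147 160 164 167 168 167 165 159]
30 [146 155 162 168 169 169 168 166]
25 [143 153 162 165 166 166 164 159]
20 [138 151 160 162 164 163 158 149]
15 [132 147 155 161 167 166 164 158]
10 [132 149 156 162 168 168 168 167]
5 [131 148 155 161 166 165 163 159]
0 [130 146 154 159 165 161 157 147]
-5 [128 145 156 160 163 164 162 158]
-10 [128 142 155 161 163 165 165 163]
-15 [131 144 154 163 164 162 158 151]
-20 [130 146 155 160 164 162 156 142]
-25 [132 146 158 165 166 166 164 156]
-30 [135 151 161 167 171 172 171 165]
-35 [133 148 162 171 171 169 167 159]
-40 [132 148 157 163 167 168 165 152]
-45 [128 142 155 163 166 167 166 164]
-50 [129 144 153 160 165 166 165 164]
-55 [128 142 154 161 161 161 160 152]
-60 [127 143 154 158 160 159 153 143]
-65 [128 143 151 158 164 163 161 156]
-70 [126 138 149 161 163 164 165 162]
-75 [125 138 150 160 160 161 159 152]
-80 [131 143 155 160 160 159 155 143]
-85 [136 147 158 163 163 163 161 156]
-90 [138 148 158 164 165 166 166 165]
-95 [137 148 156 164 165 166 167 166]
-100 [134 150 156 162 166 166 166 166]
-105 [136 151 160 163 166 167 167 166]
-110 [139 150 159 165 166 167 167 166]
```

View pics/pol2.png

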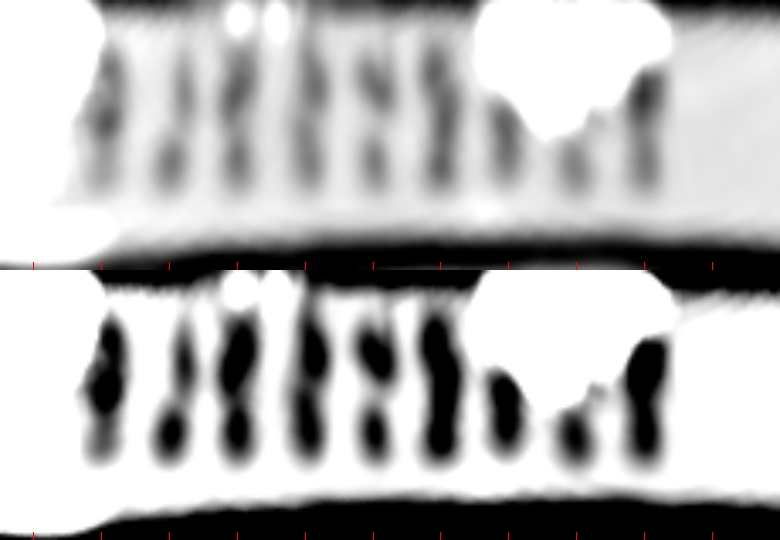

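The shadowed view hints at a bright spot near −30°, but it's ambiguous. There is time in hand, so I'll move the arm to the −y side and repeat the picture in the original light.

Request:
apply_moves([
  [[-1.5,-5,1],[0,0,0],90],
  [[-3.5,-11,3],[0,0,0],90],
  [[-5.5,-17,4],[0,0,0],90],
  [[-7.5,-22.5,4],[0,0,0],90],
  [[-9.5,-28,4],[0,0,0],90],
  [[-11.5,-33.5,4],[0,0,0],90],
  [[-13.5,-39,4],[0,0,0],90],
  [[-14,-43,4],[0,0,0],90],
  [[-14,-45,4],[0,0,0],90],
  [[-14,-45,4],[0,0,0],90],
])

```text
clock: 14.1
eef_pos: [369.2, -287.1, 248.4]
eef_rot: [-3.141, 0.0, 0.443]
wrist_force: [0.2, -0.6, -0.1]
finger_gap: 85.0
```

Run:
```python
from h import *
s=manip.read_state();print(s['clock'],s['eef_pos'],s['eef_rot'],s['joints'])
for n in("top","side"):
    im=np.mean([manip.camera(n)[0].astype(float) for _ in range(6)],0)
    np.save(f"pics/{n}avg3.npy",im)
cv2.imwrite("pics/top3.png",np.load("pics/topavg3.npy")[:,:,::-1])
o=[]
for n in("top","side"):
    a=np.load(f"pics/{n}avg.npy");b=np.load(f"pics/{n}avg3.npy")
    x,y=proj(n,[521,-35,64])[0].round().astype(int)
    sl=np.s_[y-20:y+20,x-20:x+20]
    d=np.ascontiguousarray(np.clip(128+(b-a)[sl]*6,0,255).astype(np.uint8)[:,:,::-1])
    o.append(cv2.resize(d,(400,400),interpolation=cv2.INTER_NEAREST))
cv2.imwrite("pics/c3.png",np.hstack(o))
```

```text
14.1 [ 369.21320036 -287.10227484  248.37315241] [-3.14097817e+00  1.50918323e-04  4.43368457e-01] [-7.39319711e-01  1.00512167e-01  1.71770930e+00  9.57510747e-05
  1.32399708e+00 -1.18271154e+00][ WARN:0@17.261] global loadsave.cpp:1063 imwrite_ Unsupported depth image for selected encoder is fallbacked to CV_8U.
```

View pics/c3.png

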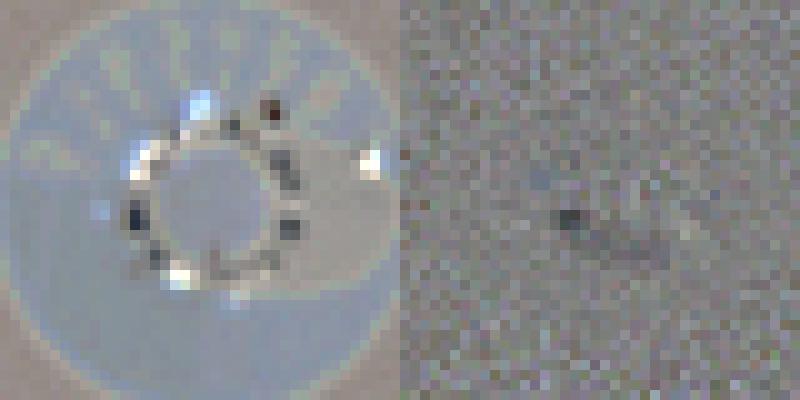

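View pics/top3.png

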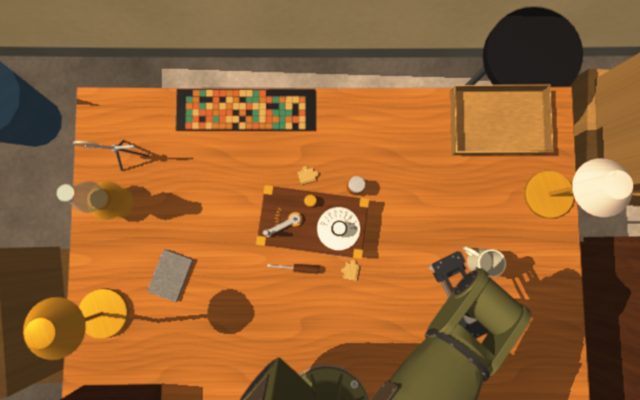

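The difference image settles it. The pointer's shadow moved from (200,105) to (272,108) about the centre (202,202), which is about 38–40° clockwise. Allowing for the 6 mm shadow offset, both positions fit the pointer going from 3 to 5. The top view also shows the loose things unmoved. Next is the lever post.

Run:
```python
from h import *
c,s=np.cos(-.135),np.sin(-.135);R=np.array([[c,-s],[s,c]]);ctr=np.array([541,38.])
pv=ctr+R@[0,50];print("pivot",pv)
for k in range(5):
    a=np.radians(125-10*k); p=ctr+R@(np.array([0,50])+85*np.array([np.cos(a),np.sin(a)]));print(k,p.round(1))
    if k==0:p0=p
o=[]
for n in("top","side"):
    im=np.load(f"pics/{n}avg3.npy").astype(np.uint8)[:,:,::-1]
    q=proj(n,[*p0,131])[0];b=proj(n,[*p0,77])[0];print(n,q,b,proj(n,[*pv,77])[0])
    x,y=(q.round().astype(int))
    cr=cv2.resize(im[y-15:y+25,x-15:x+25],(400,400),interpolation=cv2.INTER_CUBIC)
    for w,col in((q,(0,255,0)),(b,(255,0,0))): cv2.drawMarker(cr,tuple(int(v) for v in ((w-[x-15,y-15])*10+5)),col,0,15)
    o.append(cr)
cv2.imwrite("pics/post.png",np.hstack(o))
```

```text
pivot [547.72951555  87.54506656]
0 [508.8 163.1]
1 [522.5 168.7]
2 [537.  171.9]
3 [551.8 172.4]
4 [566.5 170.5]
top [265.14285406 232.28832774] [267.44822535 232.65627922] [294.61275423 218.63038976]
side [311.9762853  219.50994821] [311.87475243 232.56228221] [314.60780225 215.68062233]
```

View pics/post.png

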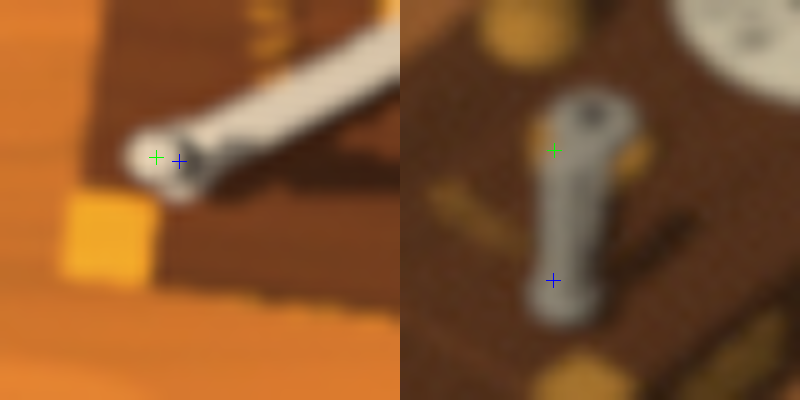

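Request:
apply_moves([
  [[1.8,5.7,0],[0,0,0],90],
  [[3.6,11.4,0],[0,0,0],90],
  [[5.4,17.1,0],[0,0,0],90],
  [[7.2,22.8,0],[0,0,0],90],
  [[9,28.5,0],[0,0,0],85],
  [[10.8,34.2,-1],[0,0,0.01],80],
  [[12.4,39.5,-3],[0,0,0.02],75],
  [[13.6,43.2,-5],[0,0,0.03],70],
  [[13.95,45,-6],[0,0,0.03],60],
  [[13.95,45,-6],[0,0,0.03],60],
])

```text
clock: 15.95
eef_pos: [508.3, 163.3, 188.2]
eef_rot: [-3.141, 0.001, 0.476]
wrist_force: [0.1, -0.5, 1.1]
finger_gap: 56.3
```

Run:
```python
from h import *
s=manip.read_state();print(s['clock'],s['eef_pos'],s['eef_rot'],s['joints'],s['wrist_force'],s['moment'])
```

```text
15.95 [508.28088114 163.30944584 188.15960524] [-3.14136639e+00  1.31715716e-03  4.75858427e-01] [ 2.42309110e-01  3.03476274e-01  1.61819143e+00 -9.01632381e-05
  1.22125871e+00 -2.33518233e-01] [ 0.08831475 -0.45054969  1.07716914] [-0.01985186 -0.16548459  0.07071488]
```

Request:
apply_moves([
  [[0,0,-1.5],[0,0,0],60],
  [[0,0,-3],[0,0,0],60],
  [[0,0,-4.5],[0,0,0],60],
  [[0,0,-6],[0,0,0],60],
  [[0,0,-7.2],[0,0,0],60],
  [[0,0,-7.6],[0,0,0],50],
  [[0,0,-7.6],[0,0,0],40],
  [[0,0,-7.6],[0,0,0],30],
  [[0,0,-7.6],[0,0,0],26],
  [[0,0,-7.6],[0,0,0],26],
], grip_force=4)

```text
clock: 17.2
eef_pos: [508.7, 163.2, 112.9]
eef_rot: [3.141, -0.0, 0.475]
wrist_force: [-0.4, 0.0, 0.2]
finger_gap: 24.2
```

Run:
```python
from h import *
s=manip.read_state();print(s['clock'],s['eef_pos'],s['wrist_force'],s['moment'])
im=manip.camera("side")[0][:,:,::-1]
cv2.imwrite("pics/l1.png",cv2.resize(im[170:270,250:370],(720,600),interpolation=cv2.INTER_CUBIC))
```

```text
17.2 [508.68327032 163.17929439 112.88021922] [-0.42480562  0.01463999  0.17766675] [-0.03292732 -0.0913614   0.06970259]
```

View pics/l1.png

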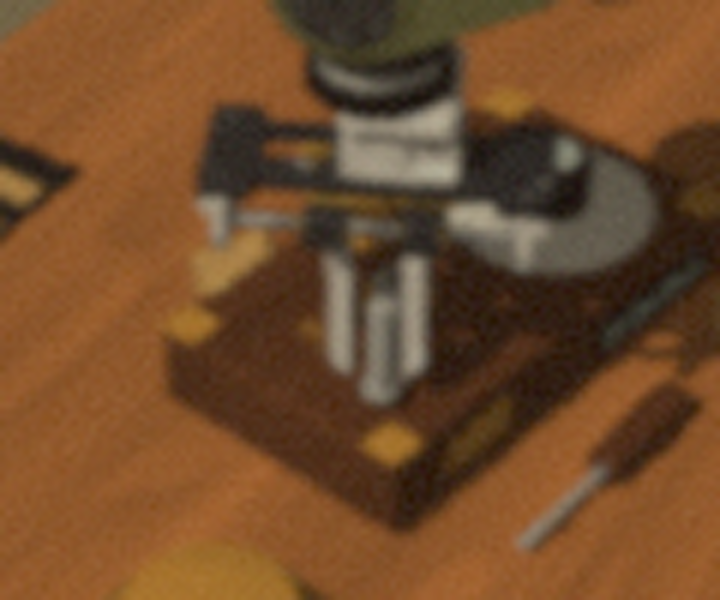

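The post at (382,340) sits midway between the fingers at (340,…) and (415,…). I'll close gently; 4 N can't pull it off the stop.

Request:
apply_moves([
  [[0,0,0],[0,0,0],22],
  [[0,0,0],[0,0,0],18],
  [[0,0,0],[0,0,0],15],
  [[0,0,0],[0,0,0],12],
  [[0,0,0],[0,0,0],10],
  [[0,0,0],[0,0,0],10],
  [[0,0,0],[0,0,0],10],
  [[0,0,0],[0,0,0],10],
  [[0,0,0],[0,0,0],10],
  [[0,0,0],[0,0,0],10],
], grip_force=4)

```text
clock: 18.5
eef_pos: [507.8, 162.8, 112.5]
eef_rot: [-3.141, 0.002, 0.475]
wrist_force: [-7.9, -4.0, 4.0]
finger_gap: 14.0
```

Run:
```python
from h import *
s=manip.read_state();print(s['clock'],s['eef_pos'],s['wrist_force'],s['moment'],s['finger_gap'])
```

```text
18.5 [507.77862027 162.83297274 112.53313519] [-7.87621855 -4.04392939  3.97451263] [-0.60517951  1.17361801 -0.01142764] 14.012914733146003
```

Gripped with a 14.0 mm gap, and the post pushes back about 9 N along the tangent. I'll back off slightly to find the stop as the zero.

Request:
apply_moves([
  [[-0.04,-0.02,0],[0,0,0],8],
  [[-0.09,-0.05,0],[0,0,0],8],
  [[-0.09,-0.05,0],[0,0,0],8],
  [[-0.09,-0.05,0],[0,0,0],8],
  [[-0.09,-0.05,0],[0,0,0],8],
  [[-0.09,-0.05,0],[0,0,0],8],
  [[-0.09,-0.05,0],[0,0,0],8],
  [[-0.09,-0.05,0],[0,0,0],8],
  [[-0.09,-0.05,0],[0,0,0],8],
  [[-0.09,-0.05,0],[0,0,0],8],
], grip_force=20)

```text
clock: 19.75
eef_pos: [507.4, 162.6, 112.6]
eef_rot: [-3.141, 0.001, 0.475]
wrist_force: [-5.7, -0.6, 3.1]
finger_gap: 13.0
```

```bash
cat > st.py <<'E'
from h import *
s=manip.read_state();p=s['eef_pos'];pv=np.array([547.7,87.5])
d=p[:2]-pv;a=np.degrees(np.arctan2(d[1],d[0]));u=d/np.hypot(*d);t=np.array([u[1],-u[0]])
f=s['wrist_force'][:2]
print(s['clock'],p.round(2),'yaw',round(s['eef_rot'][2],3),'ang',a.round(2),'r',np.hypot(*d).round(2),'Ft',(f@t).round(2),'Fr',(f@u).round(2),'Fz',s['wrist_force'][2].round(1),'gap',round(s['finger_gap'],2))
E
python3 st.py
```

```text
19.75 [507.41 162.62 112.59] yaw 0.475 ang 118.21 r 85.24 Ft -5.29 Fr 2.14 Fz 3.1 gap 13.0
```

Run:
```python
import numpy as np
r=85.24
for k in np.arange(0,42.1,1):
    a=np.radians(118.2-k);b=np.radians(118.2);print(k,(r*(np.cos(a)-np.cos(b))/10).round(2),(r*(np.sin(a)-np.sin(b))/10).round(2),np.radians(-k).round(3))
```

```text
0.0 0.0 0.0 -0.0
1.0 0.13 0.07 -0.017
2.0 0.26 0.14 -0.035
3.0 0.4 0.2 -0.052
4.0 0.53 0.26 -0.07
5.0 0.67 0.32 -0.087
6.0 0.81 0.38 -0.105
7.0 0.95 0.43 -0.122
8.0 1.08 0.49 -0.14
9.0 1.22 0.54 -0.157
10.0 1.37 0.59 -0.175
11.0 1.51 0.63 -0.192
12.0 1.65 0.67 -0.209
13.0 1.79 0.71 -0.227
14.0 1.94 0.75 -0.244
15.0 2.08 0.79 -0.262
16.0 2.23 0.82 -0.279
17.0 2.37 0.85 -0.297
18.0 2.52 0.88 -0.314
19.0 2.67 0.9 -0.332
20.0 2.81 0.92 -0.349
21.0 2.96 0.94 -0.367
22.0 3.11 0.96 -0.384
23.0 3.26 0.98 -0.401
24.0 3.4 0.99 -0.419
25.0 3.55 1.0 -0.436
26.0 3.7 1.01 -0.454
27.0 3.85 1.01 -0.471
28.0 4.0 1.01 -0.489
29.0 4.15 1.01 -0.506
30.0 4.3 1.01 -0.524
31.0 4.44 1.0 -0.541
32.0 4.59 0.99 -0.559
33.0 4.74 0.98 -0.576
34.0 4.89 0.97 -0.593
35.0 5.04 0.95 -0.611
36.0 5.18 0.93 -0.628
37.0 5.33 0.91 -0.646
38.0 5.48 0.89 -0.663
39.0 5.63 0.86 -0.681
40.0 5.77 0.83 -0.698
41.0 5.92 0.8 -0.716
42.0 6.06 0.77 -0.733
```

Request:
apply_moves([
  [[0.13,0.07,0],[0,0,-0.017],8],
  [[0.26,0.14,0],[0,0,-0.035],8],
  [[0.4,0.2,0],[0,0,-0.052],8],
  [[0.53,0.26,0],[0,0,-0.07],8],
  [[0.67,0.32,0],[0,0,-0.087],8],
  [[0.81,0.38,0],[0,0,-0.105],8],
  [[0.95,0.43,0],[0,0,-0.122],8],
  [[1.08,0.49,0],[0,0,-0.14],8],
  [[1.08,0.49,0],[0,0,-0.14],8],
  [[1.08,0.49,0],[0,0,-0.14],8],
], grip_force=20)

```text
clock: 21.0
eef_pos: [518.7, 167.4, 112.6]
eef_rot: [3.141, -0.0, 0.335]
wrist_force: [-0.2, -4.2, -1.3]
finger_gap: 13.6
```

```bash
python3 st.py
```

```text
21.0 [518.66 167.43 112.64] yaw 0.335 ang 109.97 r 85.04 Ft -1.61 Fr -3.85 Fz -1.3 gap 13.63
```

Request:
apply_moves([
  [[0.14,0.05,0],[0,0,-0.017],8],
  [[0.29,0.1,0],[0,0,-0.035],8],
  [[0.43,0.14,0],[0,0,-0.052],8],
  [[0.57,0.18,0],[0,0,-0.07],8],
  [[0.57,0.18,0],[0,0,-0.07],8],
  [[0.57,0.18,0],[0,0,-0.07],8],
  [[0.57,0.18,0],[0,0,-0.07],8],
  [[0.57,0.18,0],[0,0,-0.07],8],
  [[0.57,0.18,0],[0,0,-0.07],8],
  [[0.57,0.18,0],[0,0,-0.07],8],
])

```text
clock: 22.25
eef_pos: [523.9, 169.1, 112.6]
eef_rot: [3.141, 0.001, 0.265]
wrist_force: [-3.8, -6.7, 1.2]
finger_gap: 13.4
```

```bash
python3 st.py
```

```text
22.25 [523.94 169.05 112.57] yaw 0.265 ang 106.24 r 84.94 Ft -5.55 Fr -5.4 Fz 1.2 gap 13.43
```

Request:
apply_moves([
  [[0.15,0.02,0],[0,0,-0.017],8],
  [[0.3,0.04,0],[0,0,-0.035],8],
  [[0.44,0.06,0],[0,0,-0.052],8],
  [[0.59,0.1,0],[0,0,-0.07],8],
  [[0.73,0.13,0],[0,0,-0.087],8],
  [[0.88,0.16,0],[0,0,-0.105],8],
  [[0.88,0.16,0],[0,0,-0.105],8],
  [[0.88,0.16,0],[0,0,-0.105],8],
  [[0.88,0.16,0],[0,0,-0.105],8],
  [[0.88,0.16,0],[0,0,-0.105],8],
])

```text
clock: 23.5
eef_pos: [533.0, 170.9, 112.6]
eef_rot: [3.142, 0.0, 0.16]
wrist_force: [-2.1, -4.9, -0.6]
finger_gap: 13.4
```

```bash
python3 st.py
```

```text
23.5 [532.95 170.9  112.62] yaw 0.16 ang 100.03 r 84.69 Ft -2.92 Fr -4.45 Fz -0.6 gap 13.45
```

Request:
apply_moves([
  [[0.15,0.02,0],[0,0,-0.017],8],
  [[0.29,0.04,0],[0,0,-0.035],8],
  [[0.44,0.06,0],[0,0,-0.052],8],
  [[0.59,0.08,0],[0,0,-0.07],8],
  [[0.59,0.08,0],[0,0,-0.07],8],
  [[0.59,0.08,0],[0,0,-0.07],8],
  [[0.59,0.08,0],[0,0,-0.07],8],
  [[0.59,0.08,0],[0,0,-0.07],8],
  [[0.59,0.08,0],[0,0,-0.07],8],
  [[0.59,0.08,0],[0,0,-0.07],8],
])

```text
clock: 24.75
eef_pos: [538.6, 171.6, 112.6]
eef_rot: [3.141, 0.001, 0.09]
wrist_force: [-5.3, -5.4, 2.3]
finger_gap: 13.5
```

```bash
python3 st.py
```

```text
24.75 [538.57 171.61 112.61] yaw 0.09 ang 96.2 r 84.6 Ft -5.89 Fr -4.81 Fz 2.3 gap 13.46
```

Request:
apply_moves([
  [[0.15,0,0],[0,0,-0.017],8],
  [[0.3,0,0],[0,0,-0.035],8],
  [[0.45,0,0],[0,0,-0.052],8],
  [[0.6,0,0],[0,0,-0.07],8],
  [[0.75,0,0],[0,0,-0.087],8],
  [[0.91,0,0],[0,0,-0.105],8],
  [[0.91,0,0],[0,0,-0.105],8],
  [[0.91,0,0],[0,0,-0.105],8],
  [[0.91,0,0],[0,0,-0.105],8],
  [[0.91,0,0],[0,0,-0.105],8],
])

```text
clock: 26.0
eef_pos: [547.9, 171.8, 112.6]
eef_rot: [-3.142, 0.0, -0.015]
wrist_force: [-4.0, -2.3, 0.9]
finger_gap: 13.8
```

```bash
python3 st.py
```

```text
26.0 [547.89 171.83 112.65] yaw -0.015 ang 89.87 r 84.33 Ft -3.95 Fr -2.35 Fz 0.9 gap 13.77
```

Request:
apply_moves([
  [[0.15,-0.01,0],[0,0,-0.017],8],
  [[0.3,-0.01,0],[0,0,-0.035],8],
  [[0.44,-0.02,0],[0,0,-0.052],8],
  [[0.59,-0.03,0],[0,0,-0.07],8],
  [[0.59,-0.03,0],[0,0,-0.07],8],
  [[0.59,-0.03,0],[0,0,-0.07],8],
  [[0.59,-0.03,0],[0,0,-0.07],8],
  [[0.59,-0.03,0],[0,0,-0.07],8],
  [[0.59,-0.03,0],[0,0,-0.07],8],
  [[0.59,-0.03,0],[0,0,-0.07],8],
])

```text
clock: 27.25
eef_pos: [553.7, 171.5, 112.6]
eef_rot: [3.141, 0.001, -0.086]
wrist_force: [-5.9, -1.9, 1.7]
finger_gap: 13.5
```

```bash
python3 st.py
```

```text
27.25 [553.7  171.5  112.64] yaw -0.086 ang 85.91 r 84.21 Ft -5.73 Fr -2.3 Fz 1.7 gap 13.45
```

Three clicks felt, with tangent force dropping to low and then jumping near 108°, 98° and 88°. I'll approach the fourth in finer steps.

Request:
apply_moves([
  [[0.15,-0.01,0],[0,0,-0.017],8],
  [[0.3,-0.03,0],[0,0,-0.035],8],
  [[0.44,-0.05,0],[0,0,-0.052],8],
  [[0.59,-0.07,0],[0,0,-0.07],8],
  [[0.71,-0.08,0],[0,0,-0.084],8],
  [[0.82,-0.1,0],[0,0,-0.098],8],
  [[0.82,-0.1,0],[0,0,-0.098],8],
  [[0.82,-0.1,0],[0,0,-0.098],8],
  [[0.82,-0.1,0],[0,0,-0.098],8],
  [[0.82,-0.1,0],[0,0,-0.098],8],
])

```text
clock: 28.5
eef_pos: [562.1, 170.3, 112.6]
eef_rot: [3.141, 0.0, -0.184]
wrist_force: [-5.1, -3.6, 1.4]
finger_gap: 13.5
```

```bash
python3 st.py
```

```text
28.5 [562.08 170.32 112.61] yaw -0.184 ang 80.15 r 84.06 Ft -4.38 Fr -4.46 Fz 1.4 gap 13.51
```

Request:
apply_moves([
  [[0.07,-0.01,0],[0,0,-0.009],8],
  [[0.14,-0.02,0],[0,0,-0.017],8],
  [[0.14,-0.02,0],[0,0,-0.017],8],
  [[0.14,-0.02,0],[0,0,-0.017],8],
  [[0.14,-0.02,0],[0,0,-0.017],8],
  [[0.14,-0.02,0],[0,0,-0.017],8],
  [[0.14,-0.02,0],[0,0,-0.017],8],
  [[0.14,-0.02,0],[0,0,-0.017],8],
  [[0.14,-0.02,0],[0,0,-0.017],8],
  [[0.14,-0.02,0],[0,0,-0.017],8],
])

```text
clock: 29.75
eef_pos: [563.5, 170.0, 112.6]
eef_rot: [3.141, 0.0, -0.201]
wrist_force: [-5.2, -4.5, 1.0]
finger_gap: 13.6
```

```bash
python3 st.py
```

```text
29.75 [563.46 170.03 112.59] yaw -0.201 ang 79.19 r 84.02 Ft -4.24 Fr -5.39 Fz 1.0 gap 13.61
```

Request:
apply_moves([
  [[0.07,-0.04,0],[0,0,-0.009],8],
  [[0.14,-0.08,0],[0,0,-0.017],8],
  [[0.14,-0.08,0],[0,0,-0.017],8],
  [[0.14,-0.08,0],[0,0,-0.017],8],
  [[0.14,-0.08,0],[0,0,-0.017],8],
  [[0.14,-0.08,0],[0,0,-0.017],8],
  [[0.14,-0.08,0],[0,0,-0.017],8],
  [[0.14,-0.08,0],[0,0,-0.017],8],
  [[0.14,-0.08,0],[0,0,-0.017],8],
  [[0.14,-0.08,0],[0,0,-0.017],8],
])

```text
clock: 31.0
eef_pos: [564.7, 169.7, 112.6]
eef_rot: [-3.141, 0.001, -0.218]
wrist_force: [-7.4, -1.5, 1.4]
finger_gap: 13.7
```

```bash
python3 st.py
```

```text
31.0 [564.65 169.73 112.64] yaw -0.218 ang 78.35 r 83.96 Ft -6.94 Fr -2.98 Fz 1.4 gap 13.7
```

The tangent force jumped from 4.2 to 6.9 N between 79.2° and 78.4°, so the fourth click is in. I'll take one tiny step to sit safely just past its edge.

Request:
apply_moves([
  [[0.04,-0.01,0],[0,0,-0.005],8],
  [[0.08,-0.03,0],[0,0,-0.009],8],
  [[0.08,-0.03,0],[0,0,-0.009],8],
  [[0.08,-0.03,0],[0,0,-0.009],8],
  [[0.08,-0.03,0],[0,0,-0.009],8],
  [[0.08,-0.03,0],[0,0,-0.009],8],
  [[0.08,-0.03,0],[0,0,-0.009],8],
  [[0.08,-0.03,0],[0,0,-0.009],8],
  [[0.08,-0.03,0],[0,0,-0.009],8],
  [[0.08,-0.03,0],[0,0,-0.009],8],
])

```text
clock: 32.25
eef_pos: [565.2, 169.6, 112.6]
eef_rot: [-3.141, 0.001, -0.226]
wrist_force: [-8.3, -0.4, 3.1]
finger_gap: 13.5
```

```bash
python3 st.py
python3 - <<'E'
from h import *
o=[]
for n,b in(("top",(250,150,390,290)),("side",(250,120,390,260))):
    im=np.mean([manip.camera(n)[0].astype(float) for _ in range(3)],0).astype(np.uint8)
    o.append(cv2.resize(im[b[1]:b[3],b[0]:b[2],::-1],(400,400),interpolation=cv2.INTER_CUBIC))
cv2.imwrite("pics/f1.png",np.hstack(o))
E
python3 st.py
```

```text
32.25 [565.2  169.55 112.58] yaw -0.226 ang 77.96 r 83.9 Ft -8.03 Fr -2.08 Fz 3.1 gap 13.51
32.55 [565.19 169.56 112.58] yaw -0.226 ang 77.97 r 83.9 Ft -7.91 Fr -2.12 Fz 2.9 gap 13.64
```

View pics/f1.png

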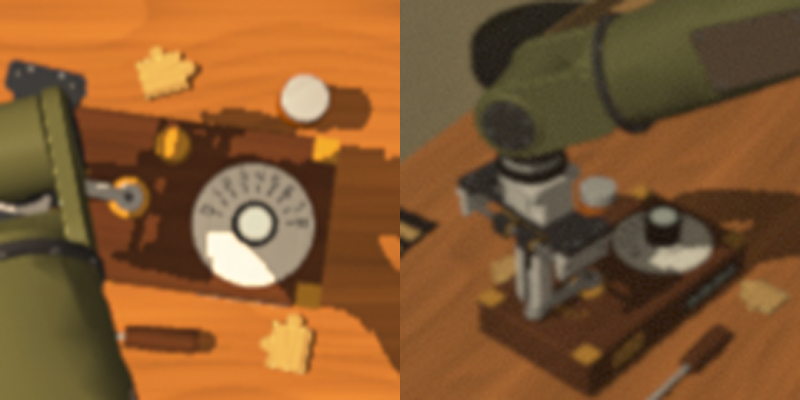

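The lever is held at the fourth click. Force is at its peak (about 8 N) and steady, total angle from the stop is about 40.2°, and the collar and loose things look unmoved. Handing in.

Run:
```python
from cell import manip
print(manip.sign_off())
```

```text
the job is handed in; nothing more can be done
None
```

I turned the collar two clicks clockwise, from 3 to 5, and let go of it. Then I gripped the lever post and swung it through four clicks. I handed the job in at about 32.6 s, still holding the lever at the fourth click.

- **Collar:** the pointer itself is washed out in the images. I judged its position from its shadow, which moved about 38–40° and matches 3 before and 5 after. The twist on the gripper was near zero at each rest position. One earlier picture, taken in the arm's shadow, was ambiguous, so I retook it in clear light.
- **Lever:** the push force dropped and then jumped at about 10, 20, 30 and 40° from the stop. The third jump was less distinct, from 3.9 to 5.7 N. At the fourth click it went from 4.2 to 6.9 and then to a steady 8 N, at about 40.2° of travel. That is slightly above the 7.5 N you gave. The fifth click was never approached.
- **Loose things:** the loupe, jar, jigsaw pieces and screwdriver looked unmoved in the last pictures. The mug and notebook were outside that last view but looked unmoved before the lever work. I felt no stray contact.

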